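# Zero the piece wheel of a tally counter

## Robot

A 7-joint arm with a two-finger parallel gripper is mounted at the origin on a cart in front of the work surface, level with it; the furniture and walls round the work are solid. World frame = base frame: x ahead of the robot, y to its left, z up, the work surface at z = 0. Lengths are in m, angles in degrees, forces in N, time in s.
With the tool pointing down it reaches from about 0.425 to 0.825 m from the base axis. Payload 3.6 kg.
Tool frame: the origin (TCP) lies midway between the tips of the shut fingers; the grasp point (between the pads) lies 19 mm behind it; x points along the fingers, y is the direction in which the jaws open and shut, and the axes are right-handed (so a half turn about x gives the same grasp; the last joint's range is limited). The gripper opens to 93 mm and grips with 3 to 60 N. Pads are 15 mm wide; open, the fingers measure 128 mm over their backs; the gripper's body (75 mm by 188 mm) begins 65 mm behind the grasp point.
Start: joints at [63.34, 35.231, -0.722, 81.555, 0.464, 63.22, -2.315], TCP at [0.276, -0.588, 0.196] pointing down, gripper open.
Joint ranges: [-178.69, 178.69], [-17.37, 117.87], [-77.05, 75.6], [15.02, 138.74], [-78.02, 258.01], [0.78, 113.62], [-162.83, 162.83]. Speed limits (degrees/s): [159.86, 159.86, 180, 180, 180, 180, 180].

## Interface

Orientations are given as a 3x3 rotation matrix whose columns are the frame's x, y, z axes.
In Python, from cell import manip, viewer gives the robot as it stands.
- The arm moves only by the tool move_arm, never from a script. Its arguments are lists of equal length, an entry for each row: "dp": the shift along the tool's x, y, z in mm, a list of three; "angular": the turn, a rotation vector about the tool's x, y, z in rad, a list of three; "fingers": the closure, from -1 (fully open) to 1 (shut). A call has 1 to 5 rows; each row shifts and turns the commanded pose from where the row before left it, along the tool's axes as they then stand; what a row does not reach is not made up. A row lasts 1/10 s, in which the tool goes at most 50 mm and 8.59 degrees, less where a joint would pass 70% of its speed; a pose out of reach is approached as far as the arm can. A call with a gripper value outside its range is refused whole. The fingers move at their own pace and stop on an object; "grip_force" is the grip in N (left out, the last holds). Time passes only in rows, so rows that do not move let the fingers close. It gives the time, the measured TCP pose, the force and the opening at its end, in the units of the state.
- manip.state(): the state, without advancing time (a new reading comes with each control period).
- viewer.camera(name): name is "scene" or "side" or "wrist"; returns a dict with "image" (384x512x3 uint8, red, green, blue), "K" (3x3 intrinsics, pixels), "cam_to_world" (4x4, takes a point from camera to world coordinates). Camera axes: x right, y down, z forward; pixel columns grow to the right and rows downward; lengths in m; the calibration is good to about 2 mm. A picture is of the moment at which its call begins. There is no depth.
- manip.hand_in(): hands the job in, once; it reports no verdict.
The state is a dict: "clock": time; "q": joint angles; "joint_vel": joint speeds; "joint_torque": joint torques, N m; "eef_pos": TCP position; "eef_rot": TCP orientation; "force": force on the tool from outside, world axes, zero at the start; "torque": the same for the moment, N m; "opening": finger opening in m.
Only numpy, scipy, OpenCV 4.12 (cv2) and the standard library are available. Lean on these libraries where they do the work, as an engineer would, in place of code of your own. Each camera call takes 0.05 s, during which the arm holds its last target. There are 200 camera calls.

## Task

Start a new batch on the bench tally counter: with a fingertip push the edge of its large six-lobed wheel forward (clockwise seen from above) one click at a time, letting it settle after each click, until the lobe with the round stud rests at the fixed pointer. Do not run the wheel past the pointer or turn it round the wrong way, and do not pinch its lobes. Leave the small wheel and the loose things round the counter as they are.

Things in the scene. Friction and masses are not known exactly. Their poses are not given: they have to be found in the camera images.
- counter: Tally counter, screwed to the bench: grey base plate 262 (x) x 150 (y) x 14 mm, a large star wheel in front, a small one behind. Origin: under the large wheel's axis, at bench height; z up, +x from the large wheel to the small one (away from the robot, up to 20 degrees either way); plate from x = -88 to +174 mm. On the plate's -x edge lies a raised arrow that points to +y.
- wheel_top (a point): Centre of the large wheel's top face, on its vertical axis, 52 mm above the bench. Plain metal star wheel, 22 mm thick (underside 30 mm above the bench): hub of 36 mm radius, a 7 mm high screw head on it, six equal radial lobes 10 mm wide to 58 mm radius, 60 degrees apart, with 46 mm free between neighbours at 53 mm radius. Its rim is free of obstacles in front (-x) and at both sides.
- count_wheel (a joint): Angle of the large wheel, rad; grows as it turns forward (clockwise from above: its -x side goes to the counter's +y); 0 = stud lobe at the pointer. Six clicks a turn: it rests at 0, -1.047, -2.094 ..., always with one lobe pointing to -x. 1 to 3 N at a lobe moves it; past half a click it springs on to the next rest, before that back, within 0.5 s. It starts 2, 3 or 4 clicks before 0.
- stud (a point): Top of the round stud (8 mm diameter, 8 mm tall) on one lobe of the large wheel, 50 mm from the axis, 60 mm above the bench.
- pointer_tip (a point): Tip of the fixed brass wedge that points at the large wheel from behind: at x = +65 mm of the counter, 53 mm above the bench, on a post 10 x 16 mm whose top is 56 mm above the bench.
- batch_stud (a point): Top of the small stud on the small wheel (36 mm radius, six lobes, 46 mm high, axis at x = +126 mm of the counter, stiff, may point anywhere), 30 mm from that wheel's axis. The small wheel keeps the batch count and must not be turned.
- bush_a: Grey flanged bush, 35 mm diameter, 24 mm tall, loose on the bench to the left (+y) of the counter; origin at its underside.
- bush_b: Brass flanged bush, 35 mm diameter, 24 mm tall, loose on the bench to the left (+y) of the counter; origin at its underside.
- tin: Round tin with a wooden lid, 61 mm diameter, 50 mm tall, loose on the bench to the left (+y) of the counter; origin at its underside.
- driver: Screwdriver with wooden handle, 254 mm long, 33 mm tall, lying loose in front of the counter; origin at its underside.

How it is judged (in metres and radians):
On the way:
1. the large wheel has settled in the last click before zero (within 0.2 rad, for 0.2 s) (value of joint count_wheel between -1.2472 and -0.8472 rad), for 0.2 s.
At the end, for the whole second after the job is handed in: The large wheel rests in its zero click, the stud lobe at the pointer within 0.12 rad and still; the small wheel has turned less than 6 mm at its stud; the bushes, tin and screwdriver are within 15 mm of where they were (value of joint count_wheel between -0.12 and 0.12 rad and velocity of joint count_wheel between -0.2 and 0.2 rad/s and distance of batch_stud from where it was at the start of the episode below 0.006 m and distance of each of bush_a, bush_b, tin, driver from where it was at the start of the episode below 0.015 m); the robot touches nothing.
It fails at once if the large wheel is run past zero (0.45 rad or more beyond it) (value of joint count_wheel above 0.45 rad).
It fails at once if the large wheel is turned round the wrong way (beyond half a click behind the farthest start) (value of joint count_wheel below -4.81712 rad).
It fails at once if a lobe of the large wheel is pinched: fingers press on both flanks of one lobe at once, more than 4 N each ((contact force between the fingers and count_wheel_c0 above 4 N and contact force between the fingers and count_wheel_c6 above 4 N) or (contact force between the fingers and count_wheel_c1 above 4 N and contact force between the fingers and count_wheel_c7 above 4 N) or (contact force between the fingers and count_wheel_c2 above 4 N and contact force between the fingers and count_wheel_c8 above 4 N) or (contact force between the fingers and count_wheel_c3 above 4 N and contact force between the fingers and count_wheel_c9 above 4 N) or (contact force between the fingers and count_wheel_c4 above 4 N and contact force between the fingers and count_wheel_c10 above 4 N) or (contact force between the fingers and count_wheel_c5 above 4 N and contact force between the fingers and count_wheel_c11 above 4 N)).
It fails at once if the small wheel is turned (6 mm or more at its stud) (distance of batch_stud from where it was at the start of the episode above 0.006 m).
It fails at once if a loose thing is shoved or lifted (15 mm or more) (distance of any of bush_a, bush_b, tin, driver from where it was at the start of the episode above 0.015 m).
It also fails if it takes over 58 s, if anything falls off the work surface, if the arm or the gripper's body presses on something with over 40 N, if the wrist force passes 120 N, or if a joint passes its speed limit or range.

## Working session

There is one attempt and no reset: what is moved stays moved. The work goes in short steps, Python scripts to look and compute and a tool call to move; the robot and the scene stay as the last step left them, time stands still between calls to the robot, and variables do not carry over. Pictures are saved under pics/ and viewed, on a budget of 10 in all, crops included, one or two more only if the job needs it, and the job is handed in when it is done.

Besides the shell and the picture viewer there is one more tool, called after ">>>" as a command line: name --argument value ..., lists and objects as JSON in quotes. move_arm: Moves the arm, as the interface text tells. Its arguments: {"type":"object","properties":{"dp":{"type":"array"},"angular":{"type":"array"},"fingers":{"type":"array"},"grip_force":{"type":"number"}},"required":["dp","angular","fingers"]}

```bash
mkdir -p pics
cat > h.py <<'E'
import numpy as np, cv2
from cell import manip, viewer
def ray(c,u,v,z):
    T=c["cam_to_world"];d=T[:3,:3]@np.linalg.inv(c["K"])@[u,v,1];o=T[:3,3]
    return o+d*(z-o[2])/d[2]
def proj(c,p):
    T=np.linalg.inv(c["cam_to_world"]);q=c["K"]@(T[:3,:3]@p+T[:3,3]);return q[:2]/q[2]
def snap(n,f):
    c=viewer.camera(n);np.savez(f"pics/{f}.npz",**c);cv2.imwrite(f"pics/{f}.png",cv2.cvtColor(c["image"],cv2.COLOR_RGB2BGR));return c
def load(f): return dict(np.load(f"pics/{f}.npz"))
E
python3 - <<'E'
from h import *
for n in("scene","side"):
    c=snap(n,n+"0");print(n,c["K"][0,0],c["cam_to_world"].round(3).tolist())
s=manip.state();print(s["clock"],s["eef_pos"],s["eef_rot"],s["force"],s["opening"])
a,b=[cv2.imread(f"pics/{n}0.png") for n in("scene","side")]
cv2.imwrite("pics/both.png",np.vstack([cv2.resize(a,(400,300)),cv2.resize(b,(400,300))]))
E
```

```text
scene 451.6345485102214 [[0.833, -0.384, 0.398, 0.151], [-0.553, -0.557, 0.619, -0.193], [-0.016, -0.736, -0.677, 0.659], [0.0, 0.0, 0.0, 1.0]]
side 390.78157456003754 [[-0.831, -0.381, 0.405, 0.123], [-0.556, 0.564, -0.611, 0.891], [0.004, -0.733, -0.681, 0.65], [0.0, 0.0, 0.0, 1.0]]
0.1 [ 0.27584266 -0.58775954  0.19510351] [[-9.98430014e-04  4.24914515e-01 -9.05232930e-01]
 [ 2.02584695e-03 -9.05230665e-01 -4.24915685e-01]
 [-9.99997450e-01 -2.25811195e-03  4.29976893e-05]] [-1.15495264  0.26389914 -0.96824435] 0.09288213974784751
```

View pics/scene0.png

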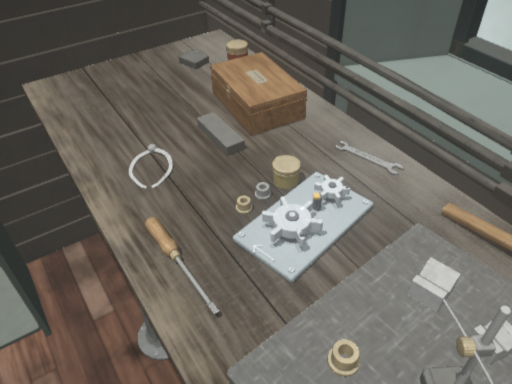

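View pics/side0.png

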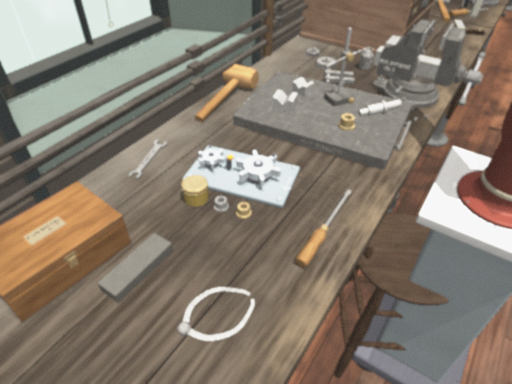

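The scene view shows the large wheel at about (292,219), the pointer at (317,200), the small wheel at (332,187) and the arrow at (262,253). The driver tip is near (216,312) and the tin at (286,170). In the side view the wheel is at (258,167). Next I'll measure the axis and yaw, and look at enlarged crops.

Run:
```python
from h import *
out=[]
for n,bx,hub,tip in(("scene0",(225,165,385,285),(292,216),(317,199)),("side0",(180,135,310,215),(258,165),(230,160))):
    c=load(n);im=c["image"]
    print(n,"hub",ray(c,*hub,.057).round(3),"pointer",ray(c,*tip,.054).round(3))
    hsv=cv2.cvtColor(im,cv2.COLOR_RGB2HSV)
    m=np.zeros(im.shape[:2],np.uint8);x0,y0,x1,y1=bx
    sub=im[y0:y1,x0:x1].astype(int)
    m[y0:y1,x0:x1]=((sub.sum(2)>400)&(sub[...,2]-sub[...,0]>-8))*255
    cs=max(cv2.findContours(m,0,2)[0],key=cv2.contourArea)
    P=np.array([ray(c,u,v,.014)[:2] for u,v in cs[:,0]]).astype(np.float32)*1000
    r=cv2.minAreaRect(P);print("rect",r,cv2.boxPoints(r).round(0).tolist())
    # brass/orange pointer
    b=np.zeros_like(m);b[y0:y1,x0:x1]=(hsv[y0:y1,x0:x1,1]>110)*255
    for k in cv2.findContours(b,0,2)[0]:
        if cv2.contourArea(k)>6: print("orange",cv2.boundingRect(k),[ray(c,*np.mean(k[:,0],0),.054).round(3)])
    # driver, loose
    out.append(cv2.resize(cv2.cvtColor(im,cv2.COLOR_RGB2BGR)[y0:y1,x0:x1],None,fx=5 if n[1]=="c" else 5,fy=5,interpolation=cv2.INTER_CUBIC))
c=load("scene0")
for nm,p,z in(("drv tip",(216,313),.005),("drv shaft",(180,256),.016),("drv butt",(149,221),.016),("bush",(244,204),.02),("bush",(263,189),.02),("tin",(286,163),.05)):print(nm,ray(c,*p,z).round(3))
c=load("side0")
for nm,p,z in(("drv tip",(349,192),.005),("drv shaft",(325,228),.016),("bush",(244,208),.02),("tin",(194,185),.05)):print(nm,ray(c,*p,z).round(3))
cv2.imwrite("pics/c0.png",out[0]);cv2.imwrite("pics/c1.png",out[1])
```

```text
scene0 hub [0.518 0.265 0.057] pointer [0.587 0.277 0.054]
rect ((571.473876953125, 280.9934387207031), (287.4720153808594, 153.2645263671875), 13.0952730178833) [[414.0, 323.0], [449.0, 174.0], [729.0, 239.0], [694.0, 388.0]]
side0 hub [0.516 0.276 0.057] pointer [0.585 0.295 0.054]
rect ((569.6891479492188, 268.4035339355469), (275.08447265625, 183.94154357910156), 13.52108383178711) [[414.0, 326.0], [457.0, 147.0], [725.0, 211.0], [682.0, 390.0]]
orange (184, 191, 24, 16) [array([0.563, 0.449, 0.054])]
orange (228, 156, 5, 4) [array([0.592, 0.288, 0.054])]
drv tip [0.313 0.196 0.005]
drv shaft [0.314 0.33  0.016]
drv butt [0.303 0.444 0.016]
bush [0.481 0.375 0.02 ]
bush [0.538 0.391 0.02 ]
tin [0.606 0.404 0.05 ]
drv tip [0.311 0.185 0.005]
drv shaft [0.305 0.333 0.016]
bush [0.482 0.384 0.02 ]
tin [0.602 0.412 0.05 ]
```

View pics/c0.png

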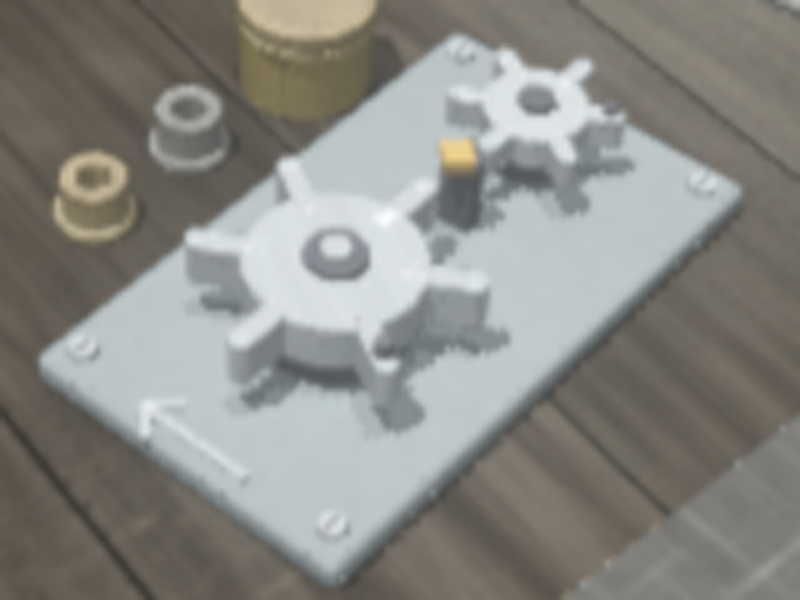

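View pics/c1.png

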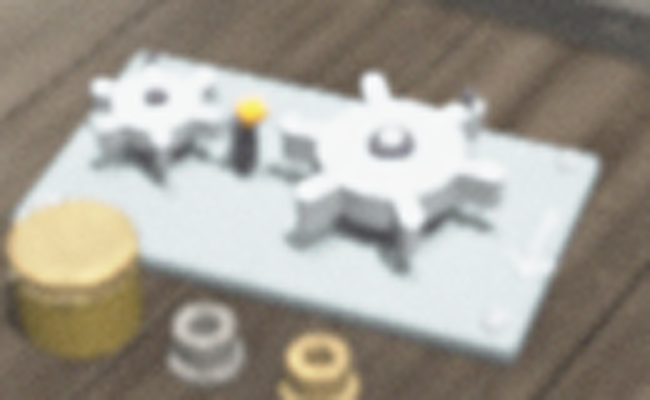

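The stud lobe is at scene crop (385,355), i.e. image (302,236), and at side crop (470,100). That is the -x/-y lobe, one lobe before the -x one. So the wheel is 4 clicks before zero (-4.19). I'll refine the pose by triangulating the screw head, post top and plate corners.

```bash
cat >> h.py <<'E'
def tri(pa,pb,a="scene0",b="side0"):
    A=[];r=[]
    for f,p in((a,pa),(b,pb)):
        c=load(f);T=c["cam_to_world"];d=T[:3,:3]@np.linalg.inv(c["K"])@[*p,1];d/=np.linalg.norm(d)
        M=np.eye(3)-np.outer(d,d);A.append(M);r.append(M@T[:3,3])
    return np.linalg.lstsq(np.vstack(A),np.hstack(r),rcond=None)[0]
E
python3 - <<'E'
from h import *
s=lambda u,v:(225+u/5,165+v/5); d=lambda u,v:(180+u/5,135+v/5)
P={}
for n,a,b in(("screw",(337,245),(392,137)),("post",(458,155),(249,108)),("c--",(335,578),(600,153)),("c-+",(42,365),(517,357)),("c++",(458,36),(15,210)),("c+-",(740,190),(140,53)),("stud",(385,348),(470,97)),("lobe-x",(258,340),(492,170))):
    P[n]=tri(s(*a),d(*b));print(n,P[n].round(4))
xs=(P["c+-"]+P["c++"]-P["c--"]-P["c-+"])/2;ys=(P["c-+"]+P["c++"]-P["c--"]-P["c+-"])/2;ctr=sum(P[k] for k in("c--","c-+","c++","c+-"))/4
print(np.linalg.norm(xs),np.linalg.norm(ys));yaw=np.arctan2(xs[1],xs[0]);print("yaw",np.degrees(yaw),np.degrees(np.arctan2(-ys[0],ys[1])))
print("axis from plate",ctr-.043*np.array([np.cos(yaw),np.sin(yaw),0]))
v=P["post"]-P["screw"];print("screw->post yaw",np.degrees(np.arctan2(v[1],v[0])),np.linalg.norm(v[:2]))
c=load("side0");print("vise",ray(c,415,70,.1),ray(c,348,40,.1))
E
```

```text
screw [0.5207 0.2676 0.0579]
post [0.5932 0.2843 0.0535]
c-- [0.4526 0.1729 0.0137]
c-+ [0.4188 0.3181 0.0077]
c++ [0.6713 0.3757 0.0138]
c+- [0.705  0.2356 0.0117]
stud [0.506  0.2183 0.0564]
lobe-x [0.4736 0.2521 0.0488]
0.25952279317085397 0.14659825660270934
yaw 13.397552469785326 13.315906198086669
axis from plate [0.52008955 0.26562694 0.01172977]
screw->post yaw 12.951880210945513 0.07439400484305143
vise [ 0.33904154 -0.34512218  0.1       ] [ 0.60753469 -0.4458712   0.1       ]
```

Axis is at (0.5205, 0.267) with yaw 13.3°. The plate, stud angle (-120°) and heights all agree with the given sizes. A vise lies near the path, so I'll lift first, shut the fingers, and swing round.

>>> move_arm --dp '[[-50, 0, 0], [-50, 0, 0], [-50, 0, 0], [0, -8, -40], [0, -8, -40]]' --angular '[[0, 0, 0], [0, 0, 0], [0, 0, 0], [-0.065, 0, 0], [-0.065, 0, 0]]' --fingers '[1, 1, 1, 1, 1]' --grip_force 10

```text
clock: 0.6
eef_pos: [0.34, -0.5388, 0.3476]
eef_rot: [[0.002, 0.537, -0.843], [-0.003, -0.843, -0.537], [-1.0, 0.003, 0.0]]
force: [1.2, 0.3, 0.0]
opening: 0.0575
```

>>> move_arm --dp '[[0, -8, -40], [0, -8, -40], [0, -8, -40], [0, -8, -40], [0, -8, -40]]' --angular '[[-0.065, 0, 0], [-0.065, 0, 0], [-0.065, 0, 0], [-0.065, 0, 0], [-0.065, 0, 0]]' --fingers '[1, 1, 1, 1, 1]'

```text
clock: 1.1
eef_pos: [0.4677, -0.3776, 0.3454]
eef_rot: [[-0.001, 0.781, -0.624], [0.001, -0.624, -0.781], [-1.0, -0.001, -0.0]]
force: [0.3, 1.3, 0.6]
opening: 0.0176
```

>>> move_arm --dp '[[0, -8, -40], [0, -8, -40], [0, -8, -40], [0, -8, -40], [0, -8, -40]]' --angular '[[-0.065, 0, 0], [-0.065, 0, 0], [-0.065, 0, 0], [-0.065, 0, 0], [-0.065, 0, 0]]' --fingers '[1, 1, 1, 1, 1]'

```text
clock: 1.6
eef_pos: [0.5367, -0.1867, 0.3455]
eef_rot: [[-0.001, 0.94, -0.342], [0.0, -0.342, -0.94], [-1.0, -0.001, -0.0]]
force: [1.5, 0.2, 0.3]
opening: 0.0004
```

```bash
cat >> h.py <<'E'
AX=np.array([.5205,.267,0]);YAW=np.radians(13.3)
X=np.array([np.cos(YAW),np.sin(YAW),0]);Y=np.array([-X[1],X[0],0])
def where(target=None):
    "pose in counter frame (mm); shift and turn to target (counter x,y,z mm) in tool axes"
    from scipy.spatial.transform import Rotation as Ro
    s=manip.state();p=s["eef_pos"];R=np.array(s["eef_rot"]);q=p-AX
    print("t",s["clock"],"ctr",(np.array([q@X,q@Y,p[2]])*1000).round(1),"F",np.round([s["force"]@X,s["force"]@Y,s["force"][2]],1),"open",round(s["opening"],4),"pos",p.round(3))
    if target is not None:
        T=AX+X*target[0]/1e3+Y*target[1]/1e3;T[2]=target[2]/1e3
        Rt=np.column_stack([[0,0,-1],X,np.cross([0,0,-1],X)])
        print("dp now",(R.T@(T-p)*1e3).round(1),"turn",Ro.from_matrix(R.T@Rt).as_rotvec().round(3))
E
python3 -c "
from h import *
where((-95,-30,200))"
```

```text
t 1.6 ctr [ -88.6 -445.3  345.5] F [ 1.5 -0.2  0.3] open 0.0004 pos [ 0.537 -0.187  0.345]
dp now [ 145.8 -233.2 -343.5] turn [-0.581 -0.     0.001]
```

>>> move_arm --dp '[[0, -26, -38], [0, -26, -38], [0, -26, -38], [0, -26, -38], [0, -26, -38]]' --angular '[[0, 0, 0], [0, 0, 0], [0, 0, 0], [0, 0, 0], [0, 0, 0]]' --fingers '[1, 1, 1, 1, 1]'

```text
clock: 2.1
eef_pos: [0.4789, 0.0364, 0.3459]
eef_rot: [[-0.001, 0.939, -0.345], [-0.0, -0.345, -0.939], [-1.0, -0.0, 0.0]]
force: [1.0, 0.6, 0.3]
opening: 0.0007
```

>>> move_arm --dp '[[0, -26, -38], [0, -26, -38], [0, -26, -38], [0, -26, -38], [20, 0, 0]]' --angular '[[0, 0, 0], [0, 0, 0], [0, 0, 0], [0, 0, 0], [-0.14, 0, 0]]' --fingers '[1, 1, 1, 1, 1]'

```text
clock: 2.6
eef_pos: [0.4322, 0.2225, 0.3283]
eef_rot: [[0.004, 0.981, -0.194], [0.008, -0.194, -0.981], [-1.0, 0.002, -0.008]]
force: [-0.3, -0.0, -0.1]
opening: 0.0006
```

>>> move_arm --dp '[[40, 0, 0], [40, 0, 0], [40, 0, 0], [0, 0, 0], [0, 0, 0]]' --angular '[[-0.145, 0, 0], [-0.145, 0, 0], [-0.145, 0, 0], [0, 0, 0], [0, 0, 0]]' --fingers '[1, 1, 1, 1, 1]'

```text
clock: 3.1
eef_pos: [0.4349, 0.2134, 0.2065]
eef_rot: [[-0.001, 0.976, 0.218], [0.0, 0.218, -0.976], [-1.0, -0.001, -0.0]]
force: [0.3, 0.6, 0.6]
opening: 0.0001
```

```bash
python3 -c "
from h import *
where((-95,-30,36))
snap('wrist','w1')
snap('scene','s1');c=snap('side','d1')"
```

```text
t 3.1 ctr [-95.6 -32.5 206.5] F [0.4 0.5 0.6] open 0.0001 pos [0.435 0.213 0.207]
dp now [170.5   0.7  -2.5] turn [-0.012 -0.     0.001]
```

View pics/w1.png

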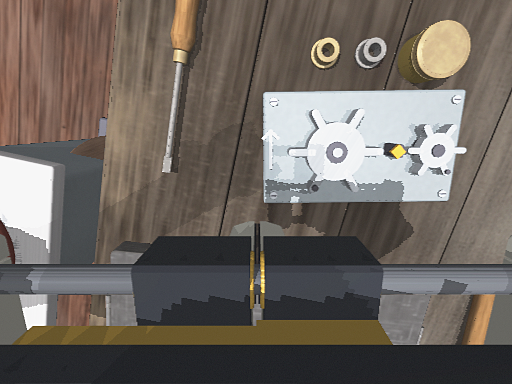

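The wrist view shows the wheel at (338,153), stud at (315,187) (as before), bushes, tin and driver undisturbed. I'll check the axis with this third view and look at the fingertip shape in the scene view.

```bash
python3 -c "
from h import *
c=load('w1');q=ray(c,338,153,.058);print('axis wrist',q,'post',ray(c,398,151.5,.056))
s=load('s1');t=load('d1');p=manip.state()['eef_pos'];o=[]
for f in(s,t):
    u,v=proj(f,p).astype(int);print(u,v);a=cv2.cvtColor(f['image'],cv2.COLOR_RGB2BGR)[max(v-60,0):v+60,max(u-60,0):u+60];o.append(cv2.resize(a,(400,400)))
cv2.imwrite('pics/tips.png',np.hstack(o))"
```

```text
axis wrist [0.52285039 0.26843873 0.058     ] post [0.59299691 0.28570841 0.056     ]
271 187
305 108
```

View pics/tips.png

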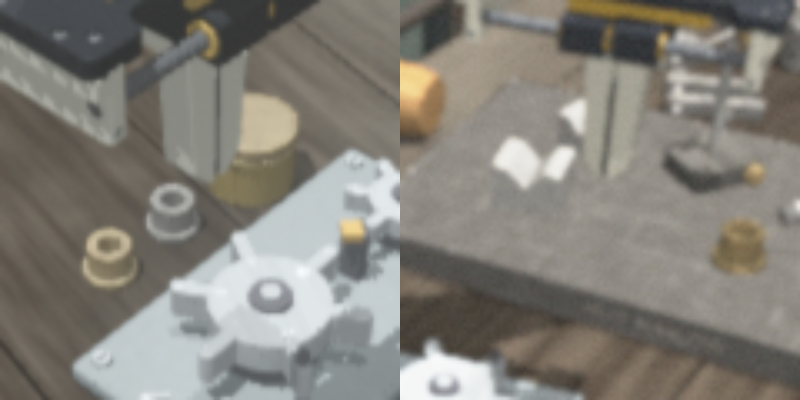

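Fingertips are about 30 mm along the jaw direction, so they fit. I'll descend to z≈38 outside the rim.

>>> move_arm --dp '[[50, 0, -2], [50, 0, 0], [50, 0, 0], [18, 0, 0], [0, 0, 0]]' --angular '[[-0.012, 0, 0], [0, 0, 0], [0, 0, 0], [0, 0, 0], [0, 0, 0]]' --fingers '[1, 1, 1, 1, 1]'

```text
clock: 3.75
eef_pos: [0.4341, 0.215, 0.0372]
eef_rot: [[-0.002, 0.973, 0.232], [-0.002, 0.232, -0.973], [-1.0, -0.002, 0.001]]
force: [-1.1, 0.1, 1.2]
opening: 0.0007
```

```bash
python3 -c "
from h import *
where((-58,-28,38))"
```

```text
t 3.75 ctr [-96.1 -30.7  37.2] F [-1.   0.4  1.2] open 0.0007 pos [0.434 0.215 0.037]
dp now [-0.9 38.1 -2.6] turn [0.002 0.001 0.002]
```

>>> move_arm --dp '[[0, 13, -1], [0, 13, -1], [0, 12, -1], [0, 0, 0]]' --angular '[[0, 0, 0], [0, 0, 0], [0, 0, 0], [0, 0, 0]]' --fingers '[1, 1, 1, 1]'

```text
clock: 4.15
eef_pos: [0.4745, 0.2288, 0.041]
eef_rot: [[0.007, 0.973, 0.231], [0.004, 0.231, -0.973], [-1.0, 0.008, -0.002]]
force: [0.6, 0.7, 0.4]
opening: 0.0004
```

>>> move_arm --dp '[[0, 0, -6], [0, 0, -6], [0, 0, -6], [0, 0, -6], [0, 0, -6]]' --angular '[[0, 0, 0], [0, 0, 0], [0, 0, 0], [0, 0, 0], [0, 0, 0]]' --fingers '[1, 1, 1, 1, 1]'

```text
clock: 4.65
eef_pos: [0.4631, 0.2569, 0.0383]
eef_rot: [[-0.0, 0.972, 0.234], [0.0, 0.234, -0.972], [-1.0, -0.0, -0.0]]
force: [-0.3, -0.4, 0.6]
opening: 0.0006
```

```bash
python3 -c "
from h import *
where((-58,20,38))"
```

```text
t 4.65 ctr [-58.2   3.4  38.3] F [-0.4 -0.3  0.6] open 0.0006 pos [0.463 0.257 0.038]
dp now [  0.3   0.2 -16.6] turn [ 0.004 -0.     0.   ]
```

Now I'll finish the push to y = +20 and let it settle.

>>> move_arm --dp '[[0, 0, -6], [0, 0, -6], [0, 0, -5], [0, 0, 0], [0, 0, 0]]' --angular '[[0, 0, 0], [0, 0, 0], [0, 0, 0], [0, 0, 0], [0, 0, 0]]' --fingers '[1, 1, 1, 1, 1]'

```text
clock: 5.15
eef_pos: [0.4596, 0.2727, 0.0382]
eef_rot: [[-0.0, 0.972, 0.233], [-0.0, 0.233, -0.972], [-1.0, -0.0, 0.0]]
force: [0.4, 0.2, -0.2]
opening: 0.0005
```

>>> move_arm --dp '[[0, 0, 0], [0, 0, 0], [0, 0, 0], [0, 0, 0], [0, 0, 0]]' --angular '[[0, 0, 0], [0, 0, 0], [0, 0, 0], [0, 0, 0], [0, 0, 0]]' --fingers '[1, 1, 1, 1, 1]'

```text
clock: 5.65
eef_pos: [0.4597, 0.2727, 0.0382]
eef_rot: [[0.0, 0.973, 0.233], [0.0, 0.233, -0.973], [-1.0, 0.0, -0.0]]
force: [0.6, -0.4, -0.5]
opening: 0.0007
```

```bash
python3 -c "
from h import *
where((-95,20,38))
c=snap('wrist','w2');cv2.imwrite('pics/w2c.png',cv2.resize(cv2.cvtColor(c['image'],cv2.COLOR_RGB2BGR),(600,450)))
for k in range(6):
    a=np.radians(180-60*k);print(k,proj(c,AX+.05*(np.cos(a)*X+np.sin(a)*Y)+[0,0,.058]).round()*600/512)"
```

```text
t 5.65 ctr [-57.9  19.5  38.2] F [ 0.5 -0.5 -0.5] open 0.0007 pos [0.46  0.273 0.038]
dp now [  0.2 -37.1  -0.6] turn [ 0.003 -0.    -0.   ]
0 [312.890625 305.859375]
1 [360.9375   230.859375]
2 [455.859375 230.859375]
3 [491.015625 305.859375]
4 [438.28125 372.65625]
5 [353.90625 372.65625]
```

View pics/w2c.png

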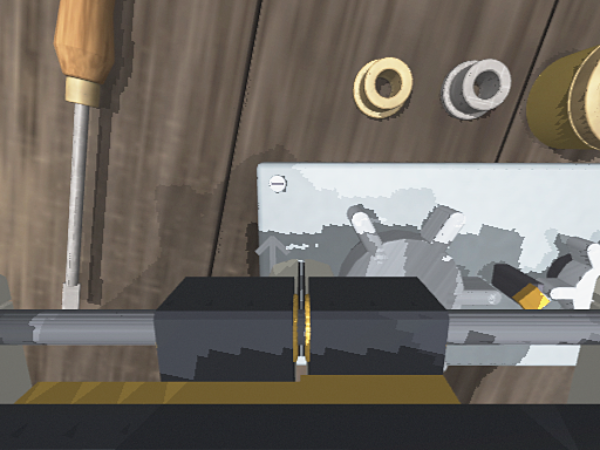

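The wrist view shows lobes at rest at (360,225) and (445,225), and the finger carries no force. I'll retreat and check numerically which lobe carries the dark stud, in the scene and side views.

>>> move_arm --dp '[[0, -13, 0], [0, -13, 0], [0, -12, 0], [0, 0, 16], [0, 0, 16]]' --angular '[[0, 0, 0], [0, 0, 0], [0, 0, 0], [0, 0, 0], [0, 0, 0]]' --fingers '[1, 1, 1, 1, 1]'

```text
clock: 6.2
eef_pos: [0.4297, 0.233, 0.0384]
eef_rot: [[0.0, 0.972, 0.235], [0.0, 0.235, -0.972], [-1.0, 0.0, -0.0]]
force: [0.3, -0.8, 0.2]
opening: 0.0001
```

>>> move_arm --dp '[[0, 0, 16], [0, 0, 0]]' --angular '[[0, 0, 0], [0, 0, 0]]' --fingers '[1, 1]'

```text
clock: 6.4
eef_pos: [0.4344, 0.2145, 0.038]
eef_rot: [[-0.0, 0.973, 0.229], [-0.002, 0.229, -0.973], [-1.0, -0.001, 0.002]]
force: [0.5, -0.5, 0.4]
opening: 0.0001
```

```bash
cat >> h.py <<'E'
def stud(f):
    c=load(f);g=cv2.cvtColor(c["image"],cv2.COLOR_RGB2GRAY);r=[]
    for k in range(6): # lobe at counter angle 60k: pointer=0, +y-ish 60,120, -x 180, -y side 240,300
        a=np.radians(60*k);u,v=proj(c,AX+[.001,.0005,0]+.05*(np.cos(a)*X+np.sin(a)*Y)+[0,0,.056]).round().astype(int)
        r.append((60*k,int(g[v-2:v+3,u-2:u+3].min()),int(g[v-2:v+3,u-2:u+3].mean())))
    print(f,r)
E
python3 -c "
from h import *
where((-58,-28,38))
snap('scene','s2');snap('side','d2')
for f in('scene0','side0','s1','d1','s2','d2','w1'): stud(f)"
```

```text
t 6.4 ctr [-95.9 -31.3  38. ] F [ 0.3 -0.6  0.4] open 0.0001 pos [0.434 0.214 0.038]
dp now [-0.  37.9 -3.3] turn [-0.001  0.002  0.001]
scene0 [(0, 190, 211), (60, 102, 189), (120, 104, 190), (180, 164, 211), (240, 101, 130), (300, 192, 210)]
side0 [(0, 233, 240), (60, 171, 225), (120, 193, 236), (180, 233, 239), (240, 115, 171), (300, 102, 185)]
s1 [(0, 196, 216), (60, 105, 192), (120, 107, 197), (180, 157, 198), (240, 91, 103), (300, 160, 182)]
d1 [(0, 149, 208), (60, 167, 224), (120, 197, 235), (180, 128, 188), (240, 74, 105), (300, 67, 125)]
s2 [(0, 111, 152), (60, 157, 162), (120, 157, 163), (180, 68, 96), (240, 95, 108), (300, 177, 199)]
d2 [(0, 233, 240), (60, 172, 224), (120, 197, 235), (180, 123, 182), (240, 72, 98), (300, 66, 119)]
w1 [(0, 208, 240), (60, 127, 234), (120, 243, 245), (180, 158, 222), (240, 52, 78), (300, 167, 173)]
```

```bash
python3 -c "
from h import *
a=cv2.imread('pics/s2.png')[150:290,220:390];b=cv2.imread('pics/d2.png')[120:220,180:310]
cv2.imwrite('pics/v2.png',np.hstack([cv2.resize(a,(400,330)),cv2.resize(b,(400,330))]))"
```

```text
(no output)
```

View pics/v2.png

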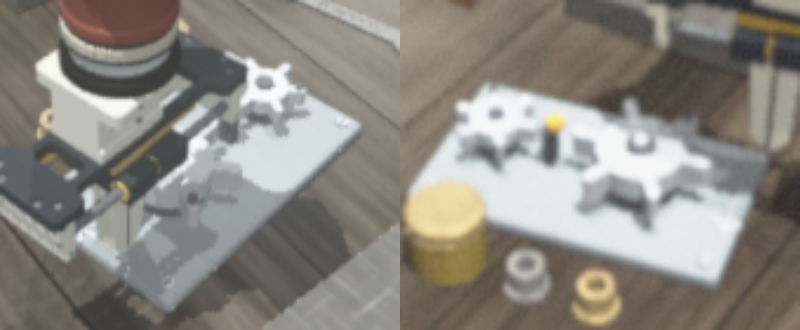

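The stud still appears at the old lobe: scene panel (190,197), and the -x lobe at side (710,165) is bare. So the wheel seems not to have advanced, and the fingertip probably slipped off the lobe tip. I'll repeat deeper and look mid-push.

>>> move_arm --dp '[[0, 14, -1], [0, 14, -1], [0, 13, -1], [0, 0, 0], [0, 0, 0]]' --angular '[[0, 0, 0], [0, 0, 0], [0, 0, 0], [0, 0, 0], [0, 0, 0]]' --fingers '[1, 1, 1, 1, 1]'

```text
clock: 7.0
eef_pos: [0.4722, 0.2306, 0.0381]
eef_rot: [[-0.001, 0.972, 0.234], [0.0, 0.234, -0.972], [-1.0, -0.001, -0.001]]
force: [-0.4, -0.3, 1.7]
opening: 0.0007
```

>>> move_arm --dp '[[0, 0, -6], [0, 0, -6], [0, 0, -6], [0, 0, -6], [0, 0, 0]]' --angular '[[0, 0, 0], [0, 0, 0], [0, 0, 0], [0, 0, 0], [0, 0, 0]]' --fingers '[1, 1, 1, 1, 1]'

```text
clock: 7.5
eef_pos: [0.4669, 0.2547, 0.0384]
eef_rot: [[0.0, 0.972, 0.235], [0.001, 0.235, -0.972], [-1.0, 0.0, -0.001]]
force: [-0.8, 0.5, -0.2]
opening: 0.0005
```

```bash
python3 -c "
from h import *
where((-54,20,38));c=snap('side','d3')
print(proj(c,manip.state()['eef_pos']))
b=cv2.imread('pics/d3.png')[100:220,180:340]
cv2.imwrite('pics/v3.png',cv2.resize(b,(800,600),interpolation=cv2.INTER_CUBIC))"
```

```text
t 7.5 ctr [-55.    0.3  38.4] F [-0.6  0.6 -0.2] open 0.0005 pos [0.467 0.255 0.038]
dp now [  0.4   1.1 -19.7] turn [ 0.005 -0.001 -0.   ]
[279.78328437 173.35947239]
```

View pics/v3.png

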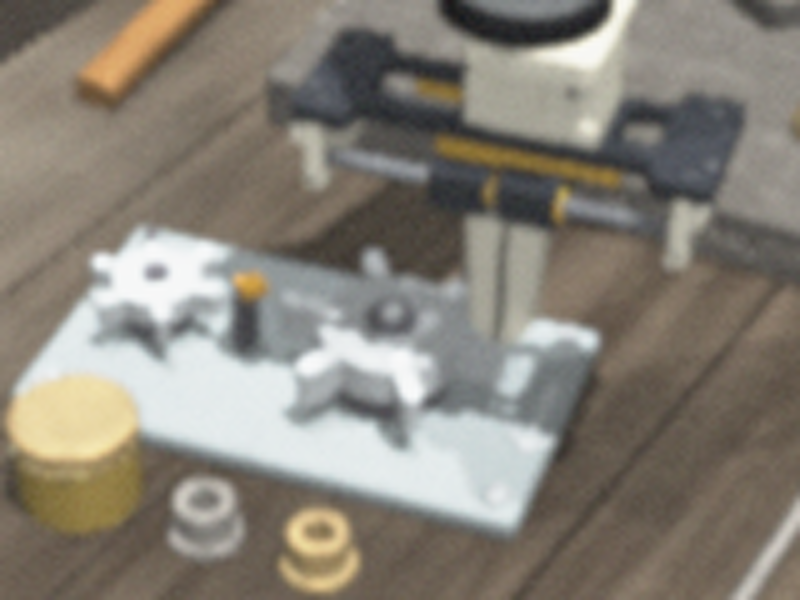

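Compared with the projected TCP (crop (499,367)), the fingertip is seen at about (500,340). The tips picture shows the same offset, so the real tips are some 12–15 mm above the reported TCP and have been gliding over the lobes. I'll check that by triangulating, then go back over the gap and enter about 17 mm lower.

```bash
python3 -c "
from h import *
k=400/120
print(tri((211+205/k,127+183/k),(245+205/k,48+177/k),'s1','d1'), 'TCP was .435 .213 .2065')"
```

```text
[0.43664924 0.210691   0.22313029] TCP was .435 .213 .2065
```

>>> move_arm --dp '[[-14, 0, 0], [0, 0, 14], [0, 0, 14], [0, 0, 0]]' --angular '[[0, 0, 0], [0, 0, 0], [0, 0, 0], [0, 0, 0]]' --fingers '[1, 1, 1, 1]'

```text
clock: 7.95
eef_pos: [0.4748, 0.221, 0.0514]
eef_rot: [[-0.001, 0.974, 0.227], [-0.004, 0.227, -0.974], [-1.0, -0.002, 0.004]]
force: [-0.3, -0.3, 1.3]
opening: 0.0003
```

Triangulation confirms it: the tips are 16.6 mm above the reported TCP. I'll go down to TCP z≈20, which puts the tips at z≈36.

>>> move_arm --dp '[[0, 0, -2], [8, 0, 0], [8, 0, 0], [8, 0, 0], [7, 0, 0]]' --angular '[[0, 0, 0], [0, 0, 0], [0, 0, 0], [0, 0, 0], [0, 0, 0]]' --fingers '[1, 1, 1, 1, 1]'

```text
clock: 8.45
eef_pos: [0.473, 0.2279, 0.0201]
eef_rot: [[-0.001, 0.972, 0.234], [-0.0, 0.234, -0.972], [-1.0, -0.001, 0.0]]
force: [0.5, -0.4, -0.0]
opening: 0.0005
```

```bash
python3 -c "
from h import *
where((-56,-28,20))"
```

```text
t 8.45 ctr [-55.3 -27.1  20.1] F [ 0.4 -0.5 -0. ] open 0.0005 pos [0.473 0.228 0.02 ]
dp now [ 0.1 -0.7  0.9] turn [0.004 0.    0.001]
```

>>> move_arm --dp '[[0, 0, -6], [0, 0, -6], [0, 0, -6], [0, 0, -6], [0, 0, -6]]' --angular '[[0, 0, 0], [0, 0, 0], [0, 0, 0], [0, 0, 0], [0, 0, 0]]' --fingers '[1, 1, 1, 1, 1]'

```text
clock: 8.95
eef_pos: [0.467, 0.2565, 0.0214]
eef_rot: [[0.001, 0.973, 0.232], [-0.001, 0.232, -0.973], [-1.0, 0.001, 0.001]]
force: [1.8, -1.7, 0.0]
opening: 0.0006
```

```bash
python3 -c "
from h import *
where((-56,20,20))"
```

```text
t 8.95 ctr [-54.4   2.1  21.4] F [ 1.4 -2.1  0. ] open 0.0006 pos [0.467 0.257 0.021]
dp now [  1.4  -1.5 -17.9] turn [ 0.002  0.001 -0.001]
```

Contact force is about 2 N now. Continue.

>>> move_arm --dp '[[0, 0, -6], [0, 0, -6], [0, 0, -6], [0, 0, 0], [0, 0, 0]]' --angular '[[0, 0, 0], [0, 0, 0], [0, 0, 0], [0, 0, 0], [0, 0, 0]]' --fingers '[1, 1, 1, 1, 1]'

```text
clock: 9.45
eef_pos: [0.4619, 0.2752, 0.0213]
eef_rot: [[-0.0, 0.972, 0.234], [0.001, 0.234, -0.972], [-1.0, -0.0, -0.001]]
force: [0.2, -1.2, 0.1]
opening: 0.0004
```

>>> move_arm --dp '[[0, 0, 0], [0, 0, 0], [0, 0, 0]]' --angular '[[0, 0, 0], [0, 0, 0], [0, 0, 0]]' --fingers '[1, 1, 1]'

```text
clock: 9.75
eef_pos: [0.4624, 0.2741, 0.0212]
eef_rot: [[-0.0, 0.973, 0.232], [-0.0, 0.232, -0.973], [-1.0, -0.0, 0.0]]
force: [-0.6, 0.0, 0.1]
opening: 0.0007
```

```bash
python3 -c "
from h import *
where((-95,20,20))"
```

```text
t 9.75 ctr [-54.9  20.3  21.2] F [-0.5  0.2  0.1] open 0.0007 pos [0.462 0.274 0.021]
dp now [  1.2 -40.1   0.2] turn [0.002 0.    0.   ]
```

>>> move_arm --dp '[[0, -14, 0], [0, -13, 0], [0, -13, 0], [0, 0, 0], [0, 0, 16]]' --angular '[[0, 0, 0], [0, 0, 0], [0, 0, 0], [0, 0, 0], [0, 0, 0]]' --fingers '[1, 1, 1, 1, 1]'

```text
clock: 10.25
eef_pos: [0.4272, 0.2524, 0.0217]
eef_rot: [[0.001, 0.972, 0.237], [0.003, 0.237, -0.972], [-1.0, 0.002, -0.003]]
force: [0.1, 0.8, -0.2]
opening: 0.0005
```

>>> move_arm --dp '[[0, 0, 16], [0, 0, 16], [0, 0, 0]]' --angular '[[0, 0, 0], [0, 0, 0], [0, 0, 0]]' --fingers '[1, 1, 1]'

```text
clock: 10.55
eef_pos: [0.4361, 0.2157, 0.0211]
eef_rot: [[0.0, 0.974, 0.228], [-0.002, 0.228, -0.974], [-1.0, 0.0, 0.002]]
force: [0.0, -1.5, -0.3]
opening: 0.0005
```

```bash
python3 -c "
from h import *
where((-56,-28,20));snap('side','d4');snap('scene','s4')
stud('d2');stud('d4');stud('s4')
a=cv2.imread('pics/s4.png')[150:290,220:390];b=cv2.imread('pics/d4.png')[120:220,180:310]
cv2.imwrite('pics/v4.png',np.hstack([cv2.resize(a,(400,330)),cv2.resize(b,(400,330))]))"
```

```text
t 10.55 ctr [-93.9 -30.5  21.1] F [-0.3 -1.5 -0.3] open 0.0005 pos [0.436 0.216 0.021]
dp now [ 1.  37.9 -2.6] turn [-0.002  0.002 -0.   ]
d2 [(0, 233, 240), (60, 172, 224), (120, 197, 235), (180, 123, 182), (240, 72, 98), (300, 66, 119)]
d4 [(0, 233, 240), (60, 168, 225), (120, 192, 235), (180, 121, 154), (240, 74, 113), (300, 70, 118)]
s4 [(0, 103, 137), (60, 66, 137), (120, 154, 167), (180, 70, 77), (240, 125, 142), (300, 177, 200)]
```

View pics/v4.png

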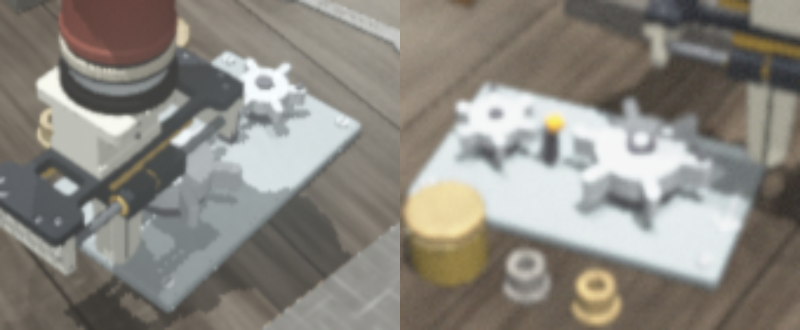

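The dark stud spot has left scene panel (190,197), and the -x lobe at side (705,160) is now darker. One click done (-3.14). Second click.

>>> move_arm --dp '[[0, 13, -1], [0, 13, -1], [0, 13, -1], [0, 0, 0], [0, 0, -6]]' --angular '[[0, 0, 0], [0, 0, 0], [0, 0, 0], [0, 0, 0], [0, 0, 0]]' --fingers '[1, 1, 1, 1, 1]'

```text
clock: 11.15
eef_pos: [0.47, 0.2362, 0.021]
eef_rot: [[-0.001, 0.973, 0.232], [-0.0, 0.232, -0.973], [-1.0, -0.001, 0.0]]
force: [-0.6, -0.2, -0.0]
opening: 0.0006
```

>>> move_arm --dp '[[0, 0, -6], [0, 0, -6], [0, 0, -6], [0, 0, -6], [0, 0, -6]]' --angular '[[0, 0, 0], [0, 0, 0], [0, 0, 0], [0, 0, 0], [0, 0, 0]]' --fingers '[1, 1, 1, 1, 1]'

```text
clock: 11.65
eef_pos: [0.4638, 0.2656, 0.0213]
eef_rot: [[0.001, 0.973, 0.232], [-0.0, 0.232, -0.973], [-1.0, 0.001, 0.0]]
force: [1.7, -0.9, 1.0]
opening: 0.0008
```

>>> move_arm --dp '[[0, 0, -6], [0, 0, -6], [0, 0, 0], [0, 0, 0], [0, 0, 0]]' --angular '[[0, 0, 0], [0, 0, 0], [0, 0, 0], [0, 0, 0], [0, 0, 0]]' --fingers '[1, 1, 1, 1, 1]'

```text
clock: 12.15
eef_pos: [0.4605, 0.277, 0.0212]
eef_rot: [[-0.0, 0.973, 0.233], [-0.0, 0.233, -0.973], [-1.0, -0.0, -0.0]]
force: [0.2, -1.2, -0.1]
opening: 0.0006
```

>>> move_arm --dp '[[0, 0, 0], [0, 0, 0], [0, 0, 0]]' --angular '[[0, 0, 0], [0, 0, 0], [0, 0, 0]]' --fingers '[1, 1, 1]'

```text
clock: 12.45
eef_pos: [0.4607, 0.2769, 0.0212]
eef_rot: [[-0.0, 0.973, 0.233], [0.0, 0.233, -0.973], [-1.0, -0.0, -0.0]]
force: [0.7, -0.1, -0.9]
opening: 0.0005
```

```bash
python3 -c "
from h import *
where((-95,20,20));snap('side','d5');stud('d5')"
```

```text
t 12.45 ctr [-55.9  23.4  21.2] F [ 0.6 -0.3 -0.9] open 0.0005 pos [0.461 0.277 0.021]
dp now [  1.2 -39.1   3.3] turn [ 0.003 -0.     0.   ]
d5 [(0, 149, 166), (60, 139, 187), (120, 92, 133), (180, 112, 140), (240, 50, 108), (300, 65, 120)]
```

>>> move_arm --dp '[[0, -13, 0], [0, -13, 0], [0, -13, 0], [0, 0, 0], [0, 0, 17]]' --angular '[[0, 0, 0], [0, 0, 0], [0, 0, 0], [0, 0, 0], [0, 0, 0]]' --fingers '[1, 1, 1, 1, 1]'

```text
clock: 13.0
eef_pos: [0.4267, 0.2546, 0.0217]
eef_rot: [[0.001, 0.971, 0.237], [0.004, 0.237, -0.971], [-1.0, 0.002, -0.003]]
force: [-0.8, 0.5, 0.3]
opening: 0.0004
```

>>> move_arm --dp '[[0, 0, 17], [0, 0, 17], [0, 0, 0]]' --angular '[[0, 0, 0], [0, 0, 0], [0, 0, 0]]' --fingers '[1, 1, 1]'

```text
clock: 13.3
eef_pos: [0.4361, 0.2156, 0.021]
eef_rot: [[0.0, 0.974, 0.228], [-0.002, 0.228, -0.974], [-1.0, -0.0, 0.002]]
force: [0.5, 0.0, -0.5]
opening: 0.0002
```

```bash
python3 -c "
from h import *
where((-56,-28,20));snap('side','d6');stud('d4');stud('d6')"
```

```text
t 13.3 ctr [-93.9 -30.6  21. ] F [ 0.5 -0.1 -0.5] open 0.0002 pos [0.436 0.216 0.021]
dp now [ 1.  37.9 -2.7] turn [-0.002  0.002  0.   ]
d4 [(0, 233, 240), (60, 168, 225), (120, 192, 235), (180, 121, 154), (240, 74, 113), (300, 70, 118)]
d6 [(0, 232, 240), (60, 171, 224), (120, 136, 183), (180, 122, 186), (240, 72, 112), (300, 67, 118)]
```

Lobe 120 is now dark (mean 235→183) and lobe 180 is bright again, so the stud sits at 120° (-2.09). Third click, same motion.

>>> move_arm --dp '[[0, 13, -1], [0, 13, -1], [0, 13, -1], [0, 0, 0], [0, 0, -6]]' --angular '[[0, 0, 0], [0, 0, 0], [0, 0, 0], [0, 0, 0], [0, 0, 0]]' --fingers '[1, 1, 1, 1, 1]'

```text
clock: 13.85
eef_pos: [0.4701, 0.2363, 0.021]
eef_rot: [[-0.001, 0.973, 0.232], [-0.0, 0.232, -0.973], [-1.0, -0.001, 0.0]]
force: [0.5, -0.7, 0.6]
opening: 0.0004
```

>>> move_arm --dp '[[0, 0, -6], [0, 0, -6], [0, 0, -6], [0, 0, -6], [0, 0, -6]]' --angular '[[0, 0, 0], [0, 0, 0], [0, 0, 0], [0, 0, 0], [0, 0, 0]]' --fingers '[1, 1, 1, 1, 1]'

```text
clock: 14.35
eef_pos: [0.4637, 0.2656, 0.0213]
eef_rot: [[0.001, 0.973, 0.232], [-0.0, 0.232, -0.973], [-1.0, 0.001, 0.0]]
force: [1.1, -1.0, 0.1]
opening: 0.0003
```

>>> move_arm --dp '[[0, 0, -6], [0, 0, -6], [0, 0, 0], [0, 0, 0], [0, 0, 0]]' --angular '[[0, 0, 0], [0, 0, 0], [0, 0, 0], [0, 0, 0], [0, 0, 0]]' --fingers '[1, 1, 1, 1, 1]'

```text
clock: 14.85
eef_pos: [0.4606, 0.2769, 0.0211]
eef_rot: [[-0.0, 0.973, 0.233], [-0.0, 0.233, -0.973], [-1.0, -0.0, 0.0]]
force: [0.9, -0.3, 0.5]
opening: 0.0002
```

>>> move_arm --dp '[[0, 0, 0], [0, 0, 0], [0, 0, 0], [0, 0, 0], [0, 0, 0]]' --angular '[[0, 0, 0], [0, 0, 0], [0, 0, 0], [0, 0, 0], [0, 0, 0]]' --fingers '[1, 1, 1, 1, 1]'

```text
clock: 15.35
eef_pos: [0.4607, 0.2771, 0.0212]
eef_rot: [[0.0, 0.973, 0.233], [0.0, 0.233, -0.973], [-1.0, 0.0, -0.0]]
force: [-0.7, -0.8, -0.8]
opening: 0.0003
```

>>> move_arm --dp '[[0, -13, 0], [0, -13, 0], [0, -13, 0], [0, 0, 0], [0, 0, 17]]' --angular '[[0, 0, 0], [0, 0, 0], [0, 0, 0], [0, 0, 0], [0, 0, 0]]' --fingers '[1, 1, 1, 1, 1]'

```text
clock: 15.85
eef_pos: [0.4267, 0.2546, 0.0217]
eef_rot: [[0.001, 0.971, 0.237], [0.004, 0.237, -0.971], [-1.0, 0.002, -0.003]]
force: [0.3, -0.7, 0.2]
opening: 0.0
```

>>> move_arm --dp '[[0, 0, 17], [0, 0, 17], [0, 0, 0]]' --angular '[[0, 0, 0], [0, 0, 0], [0, 0, 0]]' --fingers '[1, 1, 1]'

```text
clock: 16.15
eef_pos: [0.4361, 0.2156, 0.021]
eef_rot: [[0.0, 0.974, 0.228], [-0.002, 0.228, -0.974], [-1.0, -0.0, 0.002]]
force: [1.0, -0.1, -0.1]
opening: 0.0002
```

```bash
python3 -c "
from h import *
where((-56,-28,20));snap('side','d7');stud('d6');stud('d7')
o=[cv2.resize(cv2.imread(f'pics/{f}.png')[120:220,180:310],(400,310)) for f in('d6','d7')]
cv2.imwrite('pics/v7.png',np.hstack(o))"
```

```text
t 16.15 ctr [-93.9 -30.6  21. ] F [ 1.  -0.3 -0.1] open 0.0002 pos [0.436 0.216 0.021]
dp now [ 1.  37.9 -2.7] turn [-0.002  0.002  0.   ]
d6 [(0, 232, 240), (60, 171, 224), (120, 136, 183), (180, 122, 186), (240, 72, 112), (300, 67, 118)]
d7 [(0, 233, 240), (60, 131, 188), (120, 194, 235), (180, 120, 183), (240, 71, 112), (300, 68, 119)]
```

View pics/v7.png

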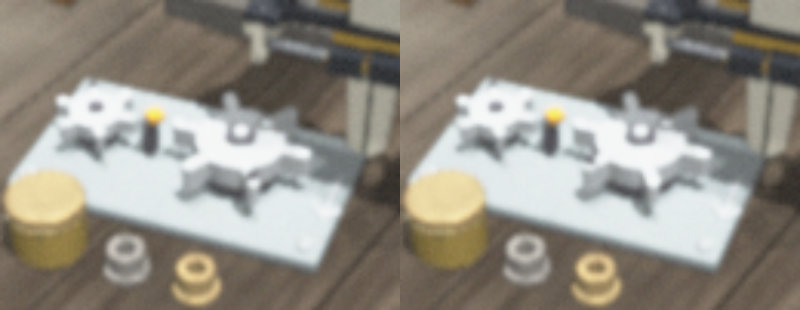

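The stud moved from the 120° lobe (left panel, (255,180)) to the 60° lobe (right panel, (597,160)), where it has settled (-1.05). One last click. The motion has been reliable, so I'll use the same one.

>>> move_arm --dp '[[0, 13, -1], [0, 13, -1], [0, 13, -1], [0, 0, 0], [0, 0, -6]]' --angular '[[0, 0, 0], [0, 0, 0], [0, 0, 0], [0, 0, 0], [0, 0, 0]]' --fingers '[1, 1, 1, 1, 1]'

```text
clock: 16.7
eef_pos: [0.4701, 0.2363, 0.021]
eef_rot: [[-0.001, 0.973, 0.232], [-0.0, 0.232, -0.973], [-1.0, -0.001, 0.0]]
force: [-0.8, -0.0, 0.2]
opening: 0.0005
```

>>> move_arm --dp '[[0, 0, -6], [0, 0, -6], [0, 0, -6], [0, 0, -6], [0, 0, -6]]' --angular '[[0, 0, 0], [0, 0, 0], [0, 0, 0], [0, 0, 0], [0, 0, 0]]' --fingers '[1, 1, 1, 1, 1]'

```text
clock: 17.2
eef_pos: [0.4637, 0.2656, 0.0213]
eef_rot: [[0.001, 0.973, 0.232], [-0.0, 0.232, -0.973], [-1.0, 0.001, 0.0]]
force: [1.3, -2.3, -0.0]
opening: 0.0003
```

>>> move_arm --dp '[[0, 0, -6], [0, 0, -6], [0, 0, 0], [0, 0, 0], [0, 0, 0]]' --angular '[[0, 0, 0], [0, 0, 0], [0, 0, 0], [0, 0, 0], [0, 0, 0]]' --fingers '[1, 1, 1, 1, 1]'

```text
clock: 17.7
eef_pos: [0.4606, 0.2769, 0.0212]
eef_rot: [[-0.0, 0.973, 0.233], [-0.0, 0.233, -0.973], [-1.0, -0.0, 0.0]]
force: [0.1, -1.0, -0.1]
opening: 0.0006
```

>>> move_arm --dp '[[0, 0, 0], [0, 0, 0], [0, 0, 0], [0, 0, 0], [0, 0, 0]]' --angular '[[0, 0, 0], [0, 0, 0], [0, 0, 0], [0, 0, 0], [0, 0, 0]]' --fingers '[1, 1, 1, 1, 1]'

```text
clock: 18.2
eef_pos: [0.4607, 0.2771, 0.0212]
eef_rot: [[0.0, 0.973, 0.233], [0.0, 0.233, -0.973], [-1.0, 0.0, -0.0]]
force: [0.3, -0.1, 0.0]
opening: 0.0001
```

>>> move_arm --dp '[[0, -13, 0], [0, -13, 0], [0, -13, 0], [0, 0, 0], [0, 0, 17]]' --angular '[[0, 0, 0], [0, 0, 0], [0, 0, 0], [0, 0, 0], [0, 0, 0]]' --fingers '[1, 1, 1, 1, 1]'

```text
clock: 18.7
eef_pos: [0.4266, 0.2546, 0.0217]
eef_rot: [[0.001, 0.971, 0.237], [0.004, 0.237, -0.971], [-1.0, 0.002, -0.003]]
force: [0.7, 0.5, 0.3]
opening: 0.0005
```

>>> move_arm --dp '[[-50, 0, 17], [-50, 0, 17], [-50, 0, 0], [-30, 0, 0], [0, 0, 0]]' --angular '[[0, 0, 0], [0, 0, 0], [0, 0, 0], [0, 0, 0], [0, 0, 0]]' --fingers '[1, 1, 1, 1, 1]'

```text
clock: 19.2
eef_pos: [0.4377, 0.2221, 0.2006]
eef_rot: [[0.01, 0.973, 0.232], [0.005, 0.232, -0.973], [-1.0, 0.011, -0.003]]
force: [-0.4, -0.4, -1.0]
opening: 0.0007
```

```bash
python3 -c "
from h import *
where();a=snap('wrist','w8');snap('side','d8');snap('scene','s8');stud('w1');stud('w8');stud('d8')
o=[cv2.resize(cv2.imread('pics/w8.png')[0:384],(460,345)),cv2.resize(cv2.imread('pics/d8.png')[120:220,180:310],(340,345))]
cv2.imwrite('pics/v8.png',np.hstack(o))"
```

```text
t 19.2 ctr [-90.9 -24.6 200.6] F [-0.5 -0.3 -1. ] open 0.0007 pos [0.438 0.222 0.201]
w1 [(0, 208, 240), (60, 127, 234), (120, 243, 245), (180, 158, 222), (240, 52, 78), (300, 167, 173)]
w8 [(0, 48, 137), (60, 167, 241), (120, 244, 246), (180, 164, 231), (240, 111, 133), (300, 170, 191)]
d8 [(0, 135, 170), (60, 172, 225), (120, 193, 235), (180, 147, 198), (240, 88, 123), (300, 68, 119)]
```

View pics/v8.png

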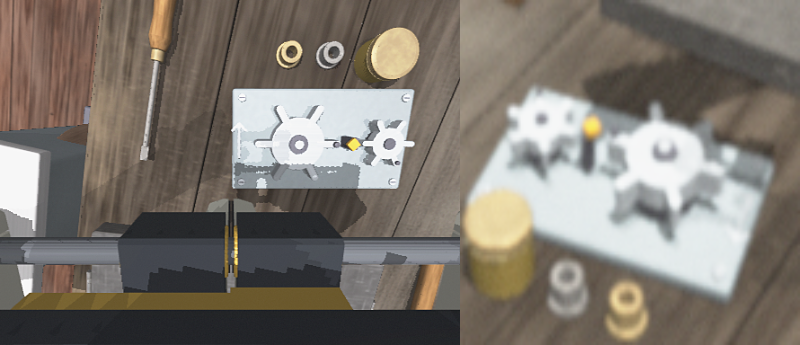

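The wrist view shows the stud at (337,144) on the lobe facing the brass pointer at (353,144). The wheel is at rest and the surrounding things are unmoved. The arm is clear, so I'll hand in.

```bash
python3 -c "
from h import *
print(manip.hand_in())"
```

```text
the job is handed in; nothing more can be done
None
```

The large wheel is at its zero click: I pushed it forward four clicks, one at a time, and let it settle after each. I then lifted the arm clear and handed in at about 19 s of the 58 s allowed.

- **Final checks:** The wrist and side views both show the stud on the lobe at the pointer. The small wheel, bushes, tin and screwdriver look unmoved, though I judged that by eye and did not measure it. After the third click, the side view showed the wheel settled one click before zero.
- **What went wrong first:** My first two passes went over the lobes without touching them. The real fingertips sit about 17 mm above the TCP the robot reports. I confirmed this by triangulating them in two views, went lower, and all four pushes then worked at about 2 N.
- **Smaller disagreements:** The wrist camera put the wheel axis about 2.5 mm from the scene and side estimate, which did not affect the pushes. I viewed 12 pictures, two over the budget of 10.

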